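# Lock the tea caddy with its yellow key

### The arm

A 6-joint arm with a two-finger parallel gripper is mounted at the origin on the work surface. World frame = base frame: x ahead of the robot, y to its left, z up, the work surface at z = 0. Lengths are in m, angles in degrees, forces in N, time in s.
With the tool pointing down it reaches from about 0.25 to 0.725 m from the base axis. Payload 9.7 kg.
Tool frame: the origin (TCP) lies at the very end of the fingers, on their centre line; the grasp point (between the pads) lies 19 mm behind it; x points along the fingers, z is the direction in which the jaws open and shut, and the axes are right-handed (so a half turn about x gives the same grasp; the last joint's range is limited). The gripper opens to 85 mm and grips with 20 to 120 N. Pads are 22 mm wide; open, the fingers measure 114 mm over their backs; the gripper's body (76 mm by 85 mm) begins 54 mm behind the grasp point. The pads swing forward as they close: fully open they stand 13 mm farther back than shut.
Start: joints at [-69.156, 4.979, 10.078, 95.1, 0, 90], TCP at [0.196, -0.514, 0.231] pointing down, gripper open.
Joint ranges: [-179.16, 179.16], [-48.56, 103.87], [-65.8, 70.77], [-126.05, 130.52], [-82.76, 87.17], [-180, 180]. Speed limits (degrees/s): [127.2, 127.2, 147.25, 180, 180, 180].

### API

Orientations are given as [roll, pitch, yaw] about the fixed x, y, z axes, in that order (R = Rz(yaw) Ry(pitch) Rx(roll)).
In Python, from workcell import sensors, vision, job_done gives the robot as it stands.
- The arm moves only by the tool carry_out, never from a script. Its argument "increments" is a list of rows, each a list of 7 numbers: the turn, a rotation vector about the tool's x, y, z in degrees, then the shift along the tool's x, y, z in mm, then the opening in per cent of the stroke, from 0 (shut) to 100 (fully open). A call has 1 to 12 rows; each row shifts and turns the commanded pose from where the row before left it, along the tool's axes as they then stand; what a row does not reach is not made up. A row lasts 1/8 s, in which the tool goes at most 62.5 mm and 10.7 degrees, less where a joint would pass 70% of its speed; a pose out of reach is approached as far as the arm can. A call is refused whole if a number of a shift passes 62.5 or a number of a turn 10.7, either way. A call with a gripper value outside its range is refused whole. The fingers move at their own pace and stop on an object; "squeeze" is the grip in N (left out, the last holds). Time passes only in rows, so rows that do not move let the fingers close. It gives the time, the measured TCP pose, the force and the opening at its end, in the units of the state.
- sensors.get_obs(): the state, without advancing time (a new reading comes with each control period).
- vision.camera(name): name is "scene" or "side" or "wrist"; returns the picture (400x640x3 uint8, red, green, blue); there is no depth.
- vision.calibration(name): a dict with "camera_matrix" (3x3 intrinsics, pixels), "extrinsics" (4x4, takes a point from world to camera coordinates); the wrist camera has in their place "mount" (4x4, takes a point from camera to tool coordinates, whose origin is the TCP and whose axes are the tool frame's). Camera axes: x right, y up, looking along -z (the intrinsics and any distortion apply to the point x, -y, -z); pixel columns grow to the right and rows downward; lengths in m; the calibration is good to about 2 mm. A picture is of the moment at which its call begins: read the wrist's pose just before it. calibration takes no time and is no camera call.
- job_done(): hands the job in, once; it reports no verdict.
The state is a dict: "time": time; "q": joint angles; "qd": joint speeds; "joint_efforts": joint torques, N m; "ee_pos": TCP position; "tcp_rot": TCP orientation; "wrist_force": force on the tool from outside, world axes, zero at the start; "torque": the same for the moment, N m; "opening": finger opening in m.
Only numpy, scipy, OpenCV 4.12 (cv2) and the standard library are available. Lean on these libraries where they do the work, as an engineer would, in place of code of your own. Each camera call takes 0.05 s, during which the arm holds its last target.

### The job

Lock the green tea caddy: take the yellow key from its wooden holder, push it fully down into the lock on the caddy's lid, turn it clockwise (seen from above) as far as the lock goes, then turn it back home before drawing it out. Put the yellow key back upright and fully down in the holder it came from, let go of it, and leave the red key in its holder.

Things in the scene. Friction and masses are not known exactly. Their poses are not given: they have to be found in the camera images.
- tea_key_bow (a point): Centre of the yellow bow of the loose upright caddy key (80 g). Bow 38 wide (x), 38 tall, 14 thick (y: pinch across it). Brass collar 34 across, 4 thick, its underside 32 below this point; blade 20 (x) x 8 (y), 22 long below the collar, the last 8 narrowed to 14 x 5 (all mm). z up. The collar rests on its wooden holder; the key goes back to this start pose (half turn about z is fine).
- keyhole (a point): Centre of the slot's mouth on the brass barrel (44 mm wide, 6 mm proud) amid the lid of the fixed green tin caddy, 120 x 120 x 92 mm. Fixed to the caddy. At home the slot is 25 mm long (x), 13 wide (y), 25 deep, z up, and the red dots line up. The key goes straight down, either way round, till its collar sits on the barrel: the bow's centre is then 32 mm above this point.
- lock (a joint): Turn of the lock barrel about the upright axis through the keyhole, rad: 0 at home, growing clockwise from above to a hard stop at 1.05. A weak spring (under 0.07 N m) brings it home as the key is turned back. The key sits loosely: it turns about 0.27 rad in the slot before the barrel follows, so the key must turn about 1.35 rad to reach the stop.
- red_key_bow (a point): Centre of the bow of the other, wrong key: same shape and size as the yellow key, but red; leave it in its holder. Each key has its own fixed dark wooden holder, 60 x 60 mm and 30 mm tall, with a slot 25 mm (key's x) by 13 mm (key's y) right under the key.

How it is judged:
By the outcome, as a careful person would: the job done as asked, in the order asked, and still so for the second after the job is handed in, with the robot touching nothing.
It also fails if it takes over 64 s, if anything falls off the work surface, if the arm or the gripper's body presses on something with over 40 N, if the wrist force passes 120 N, or if a joint passes its speed limit or range.

## Working session

There is one attempt and no reset: what is moved stays moved. The work goes in short steps, Python scripts to look and compute and a tool call to move; the robot and the scene stay as the last step left them, time stands still between calls to the robot, and variables do not carry over. Pictures are saved under pics/ and viewed, and the job is handed in when it is done.

Besides the shell and the picture viewer there is one more tool, called after "Call:" as name(argument=value, ...) on one line, values as JSON. carry_out: Moves the arm, as the interface text tells. Its arguments: {"type":"object","properties":{"increments":{"type":"array"},"squeeze":{"type":"number"}},"required":["increments"]}

```bash
ls; mkdir -p pics; python3 - <<'E'
from workcell import sensors, vision
import cv2,numpy as np
np.set_printoptions(precision=4,suppress=True)
print(sensors.get_obs())
for n in ["scene","side","wrist"]:
    c=vision.calibration(n);print(n,c)
    cv2.imwrite(f"pics/{n}0.png",vision.camera(n)[:,:,::-1])
E
```

```text
pics
{'time': 0.0, 'q': array([-69.1542,   5.0104,  10.034 ,  95.0996,  -0.    ,  90.0008]), 'qd': array([ 0.0887,  0.0449,  0.0669,  0.0143, -0.0284,  0.0338]), 'joint_efforts': array([  0.0007, -52.0386,  46.4807,   0.0163,   0.0002,  -0.    ]), 'ee_pos': array([ 0.1956, -0.5138,  0.2306]), 'tcp_rot': array([-179.9906,   89.924 ,  110.8544]), 'wrist_force': array([-0.2182,  0.567 ,  0.4318]), 'torque': array([-0.0099,  0.032 ,  0.0373]), 'opening': 0.08538434597071534}
scene {'camera_matrix': array([[393.9978,   0.    , 317.9324],
       [  0.    , 393.9978, 200.5968],
       [  0.    ,   0.    ,   1.    ]]), 'extrinsics': array([[ 0.7632,  0.6457, -0.0232, -0.4127],
       [-0.369 ,  0.4651,  0.8047,  0.1027],
       [ 0.5304, -0.6056,  0.5932, -1.1557],
       [ 0.    ,  0.    ,  0.    ,  1.    ]])}
side {'camera_matrix': array([[381.2403,   0.    , 316.7598],
       [  0.    , 381.2403, 196.1982],
       [  0.    ,   0.    ,   1.    ]]), 'extrinsics': array([[-0.9514, -0.3076, -0.0177,  0.5356],
       [ 0.1385, -0.4783,  0.8672, -0.1849],
       [-0.2752,  0.8226,  0.4976, -0.6248],
       [ 0.    ,  0.    ,  0.    ,  1.    ]])}
wrist {'camera_matrix': array([[285.2081,   0.    , 317.3887],
       [  0.    , 285.2081, 197.4259],
       [  0.    ,   0.    ,   1.    ]]), 'mount': array([[ 0.0004,  0.3279, -0.9447, -0.1425],
       [ 0.0001,  0.9447,  0.3279,  0.0849],
       [ 1.    , -0.0002,  0.0003, -0.0003],
       [ 0.    ,  0.    ,  0.    ,  1.    ]])}
```

View pics/scene0.png

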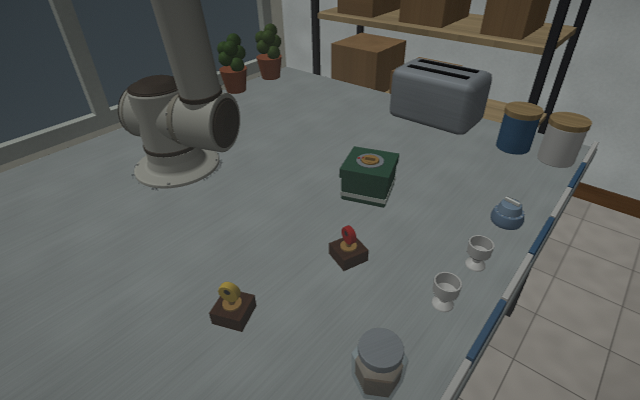

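View pics/side0.png

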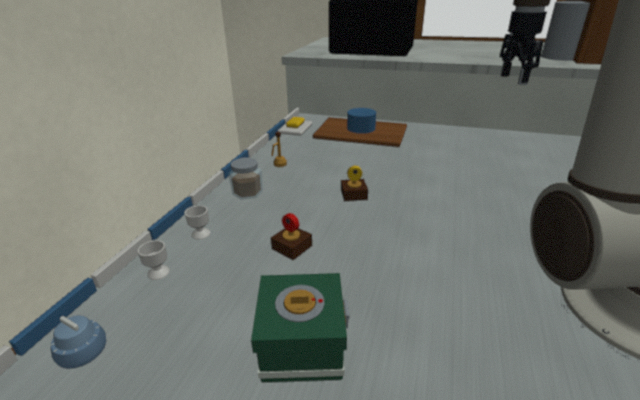

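View pics/wrist0.png

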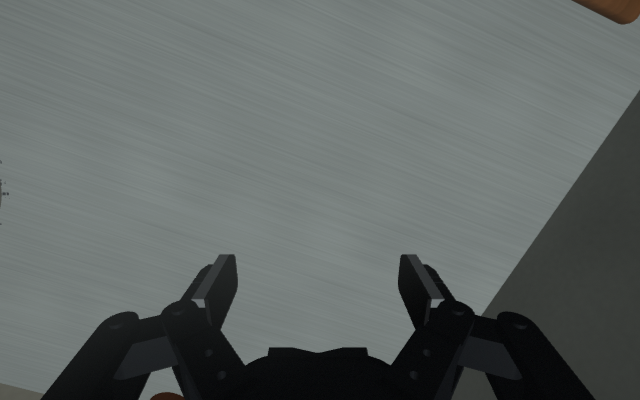

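The scene view shows the yellow key near (229,292), the red key near (348,235) and the caddy lock near (370,159). In the side view they are at (355,172), (290,222) and (300,301). I'll enlarge these areas.

```bash
python3 - <<'E'
import cv2,numpy as np
def crop(n,x,y,w=50,h=40,s=8):
    im=cv2.imread(f"pics/{n}0.png")[y-h//2:y+h//2,x-w//2:x+w//2]
    im=cv2.resize(im,None,fx=s,fy=s,interpolation=cv2.INTER_CUBIC)
    for i in range(0,w,10): cv2.putText(im,str(x-w//2+i),(i*s,10),0,.35,(255,255,255));cv2.line(im,(i*s,0),(i*s,h*s),(255,255,255) if 0 else (120,120,120),1)
    for i in range(0,h,10): cv2.putText(im,str(y-h//2+i),(0,i*s+10),0,.35,(255,255,255));cv2.line(im,(0,i*s),(w*s,i*s),(120,120,120),1)
    return im
a=[crop("scene",232,304,50,60,6),crop("side",355,180,50,60,6)]
cv2.imwrite("pics/k.png",np.hstack(a))
a=[crop("scene",370,174,80,60,5),crop("side",302,304,80,60,5)]
cv2.imwrite("pics/l.png",np.hstack(a))
E
```

```text
(no output)
```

View pics/k.png

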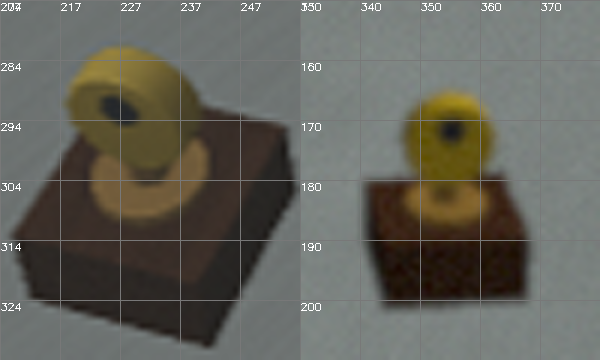

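View pics/l.png

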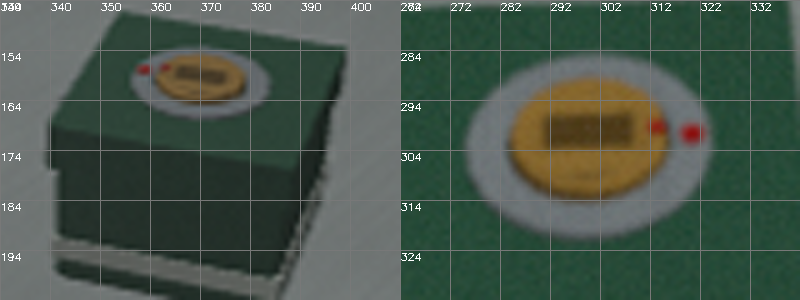

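```bash
cat > h.py <<'E'
from workcell import sensors, vision
import cv2,numpy as np
np.set_printoptions(precision=4,suppress=True)
from scipy.spatial.transform import Rotation as R
def P(n):
    c=vision.calibration(n);D=np.diag([1,-1,-1.]);E=np.array(c['extrinsics'])
    return np.array(c['camera_matrix'])@D@E[:3]
def tri(a,b):
    X=cv2.triangulatePoints(P("scene"),P("side"),np.array(a,float).reshape(2,1),np.array(b,float).reshape(2,1))[:,0];return X[:3]/X[3]
def proj(n,X):
    p=P(n)@np.append(X,1);return p[:2]/p[2]
def plane(n,uv,z):
    M=P(n);A=np.array([M[0]-uv[0]*M[2],M[1]-uv[1]*M[2]])
    return np.linalg.solve(A[:,:2],-A[:,2]*z-A[:,3])
# wrist: pixel -> world ray hitting z
def wplane(uv,z,o=None):
    o=o or sensors.get_obs();c=vision.calibration("wrist");K=c['camera_matrix'];T=np.array(c['mount'])
    d=np.linalg.inv(K)@[uv[0],uv[1],1];d=d*[1,-1,-1]
    Rw=R.from_euler('xyz',o['tcp_rot'],degrees=True).as_matrix()
    d=Rw@T[:3,:3]@d;p=Rw@T[:3,3]+o['ee_pos'];return (p+d*(z-p[2])/d[2])[:2]
def wproj(X,o):
    c=vision.calibration("wrist");K=c['camera_matrix'];T=np.array(c['mount'])
    Rw=R.from_euler('xyz',o['tcp_rot'],degrees=True).as_matrix()
    p=T[:3,:3].T@(Rw.T@(np.array(X)-o['ee_pos'])-T[:3,3]);p=K@(p*[1,-1,-1]);return p[:2]/p[2]
E
python3 - <<'E'
from h import *
for a,b in [((229.5,292.5),(354.5,172.5)),((370,159),(299.4,300.2))]:
    X=tri(a,b);print(X,proj("scene",X)-a,proj("side",X)-b)
for z in (.084,.062,):print(plane("scene",(229.5,292.5),z),plane("side",(354.5,172.5),z))
print("lock",plane("scene",(370,159),.098),plane("side",(299.4,300.2),.098))
C=[plane("scene",p,.03) for p in [(208.7,312.8),(239.5,321.2),(255.3,295.2)]];print(C)
for i in range(2):print(C[i+1]-C[i],np.degrees(np.arctan2(*(C[i+1]-C[i])[::-1])),np.linalg.norm(C[i+1]-C[i]))
print((C[0]+C[2])/2)
# slot edges
a=[plane("scene",p,.098) for p in [(364.8,157.5),(375,160.6)]];d=a[1]-a[0];print(np.degrees(np.arctan2(d[1],d[0])))
a=[plane("side",p,.098) for p in [(291.4,297.5),(308,296.8)]];d=a[1]-a[0];print(np.degrees(np.arctan2(d[1],d[0])),d)
# dots
a=[plane("side",p,.098) for p in [(299.4,300.2),(313.4,299.2)]];d=a[1]-a[0];print(np.degrees(np.arctan2(d[1],d[0])),d)
o=sensors.get_obs();print(R.from_euler('xyz',o['tcp_rot'],degrees=True).as_matrix())
E
```

```text
[ 0.5424 -0.2398  0.0612] [-0.476 -0.256] [-0.3577  0.1931]
[0.5107 0.2363 0.0974] [-0.3157 -0.0603] [-0.6051  0.1248]
[ 0.5616 -0.25  ] [ 0.5321 -0.1959]
[ 0.5441 -0.24  ] [ 0.5415 -0.2395]
lock [0.512  0.2357] [0.5098 0.2364]
[array([ 0.5261, -0.2781]), array([ 0.5817, -0.2554]), array([ 0.5606, -0.1996])]
[0.0556 0.0228] 22.271100753839324 0.06003775301484466
[-0.0211  0.0558] 110.72388641505243 0.059639694858556754
[ 0.5433 -0.2389]
5.958718585727092
-159.78719989221705 [-0.0215 -0.0079]
-157.51772934145293 [-0.0178 -0.0073]
[[-0.0004  0.9345  0.3558]
 [ 0.001   0.3558 -0.9345]
 [-1.      0.     -0.001 ]]
```

Call:
carry_out(increments=[[-10.5,0,0,0,0,0,100],[-10.5,0,0,0,0,0,100],[-10.5,0,0,0,0,0,100],[-10.5,0,0,0,0,0,100],[-10.5,0,0,0,0,0,100],[-10.5,0,0,0,0,0,100],[-10.5,0,0,0,0,0,100],[-10.5,0,0,0,0,0,100],[-10.5,0,0,0,0,0,100]])

```text
time: 1.27
ee_pos: [0.1957, -0.5139, 0.231]
tcp_rot: [85.6, 90.0, 111.3]
wrist_force: [-0.5, -0.9, 0.6]
opening: 0.0856
```

```bash
python3 -c "
from h import *
o=sensors.get_obs();print(o['q'],o['tcp_rot'],o['ee_pos'])"
```

```text
[-69.1553   4.9931  10.0578  95.0995  -0.0003  -4.8456] [ 85.6384  89.9652 111.3287] [ 0.1957 -0.5139  0.231 ]
```

Call:
carry_out(increments=[[-10.6,0,0,0,0,0,100],[-10.6,0,0,0,0,0,100],[-10.6,0,0,0,0,0,100],[-10.6,0,0,0,0,0,100],[-10.6,0,0,0,0,0,100],[-10.6,0,0,0,0,0,100],[-10.6,0,0,0,0,0,100],[-10.6,0,0,0,0,0,100]])

```text
time: 2.28
ee_pos: [0.1956, -0.5139, 0.231]
tcp_rot: [1.0, 90.0, 111.5]
wrist_force: [-0.4, -0.7, 0.8]
opening: 0.0857
```

```bash
cat >> h.py <<'E'
def go(xyz,yaw,o=None):
    """tool pointing down, tool y axis at heading yaw (deg)"""
    o=o or sensors.get_obs();c,s=np.cos(np.radians(yaw)),np.sin(np.radians(yaw))
    x=np.array([0,0,-1.]);y=np.array([c,s,0]);T=np.c_[x,y,np.cross(x,y)]
    A=R.from_euler('xyz',o['tcp_rot'],degrees=True).as_matrix()
    print("turn",R.from_matrix(A.T@T).as_rotvec(degrees=True),"shift now-axes",A.T@(np.array(xyz)-o['ee_pos'])*1000,"shift target-axes",T.T@(np.array(xyz)-o['ee_pos'])*1000)
E
python3 -c "
from h import *
o=sensors.get_obs();print(o['q'],o['tcp_rot'],o['ee_pos'])
go([.5433,-.239,.16],22-180,o)"
```

```text
[-69.1574   4.9907  10.0584  95.1028  -0.0004 -89.651 ] [  1.0305  89.9649 111.524 ] [ 0.1956 -0.5139  0.231 ]
turn [-1.5064  0.0351 -0.0002] shift now-axes [  71.0716 -421.8942  135.7286] shift target-axes [  70.9932 -425.3169  124.634 ]
```

Call:
carry_out(increments=[[-1.5,0,0,6,0,0,100],[0,0,0,6,-42.5,12.5,100],[0,0,0,6,-42.5,12.5,100],[0,0,0,6,-42.5,12.5,100],[0,0,0,6,-42.5,12.5,100],[0,0,0,6,-42.5,12.5,100],[0,0,0,6,-42.5,12.5,100],[0,0,0,6,-42.5,12.5,100],[0,0,0,6,-42.5,12.5,100],[0,0,0,6,-42.5,12.5,100],[0,0,0,6,-42.5,12.5,100],[0,0,0,0,0,0,100]])

```text
time: 3.78
ee_pos: [0.5459, -0.239, 0.1635]
tcp_rot: [36.8, 89.9, 148.4]
wrist_force: [-0.2, -0.9, 0.5]
opening: 0.0857
```

```bash
cat >> h.py <<'E'
def snap(name,cam="wrist"):
    o=sensors.get_obs();im=vision.camera(cam)[:,:,::-1];cv2.imwrite(f"pics/{name}.png",im)
    import pickle;pickle.dump(o,open(f"pics/{name}.pkl","wb"));return o,im
def zoom(name,x,y,w,h,s):
    im=cv2.imread(f"pics/{name}.png");x0,y0=max(0,x-w//2),max(0,y-h//2);im=im[y0:y0+h,x0:x0+w]
    im=cv2.convertScaleAbs(cv2.resize(im,None,fx=s,fy=s,interpolation=cv2.INTER_CUBIC),alpha=1.6)
    for i in range(-x0%10,w,10): cv2.putText(im,str(x0+i),(i*s,10),0,.35,(255,255,255));cv2.line(im,(i*s,0),(i*s,h*s),(140,140,140),1)
    for i in range(-y0%10,h,10): cv2.putText(im,str(y0+i),(0,i*s+10),0,.35,(255,255,255));cv2.line(im,(0,i*s),(w*s,i*s),(140,140,140),1)
    cv2.imwrite(f"pics/{name}z.png",im)
def ld(name):
    import pickle;return pickle.load(open(f"pics/{name}.pkl","rb"))
E
python3 -c "
from h import *
o,_=snap('w1');print(o['q'],o['tcp_rot'],o['ee_pos'])
print(wproj([.5433,-.239,.062],o))
zoom('w1',320,180,160,110,5)"
```

```text
[-23.6483  10.5818   8.7885  88.3253   0.0166 -45.2759] [ 36.7681  89.8802 148.3957] [ 0.5459 -0.239   0.1635]
[317.7716 194.7202]
```

View pics/w1.png

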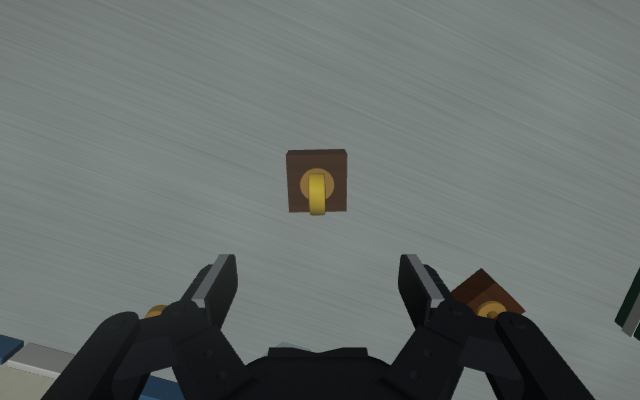

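View pics/w1z.png

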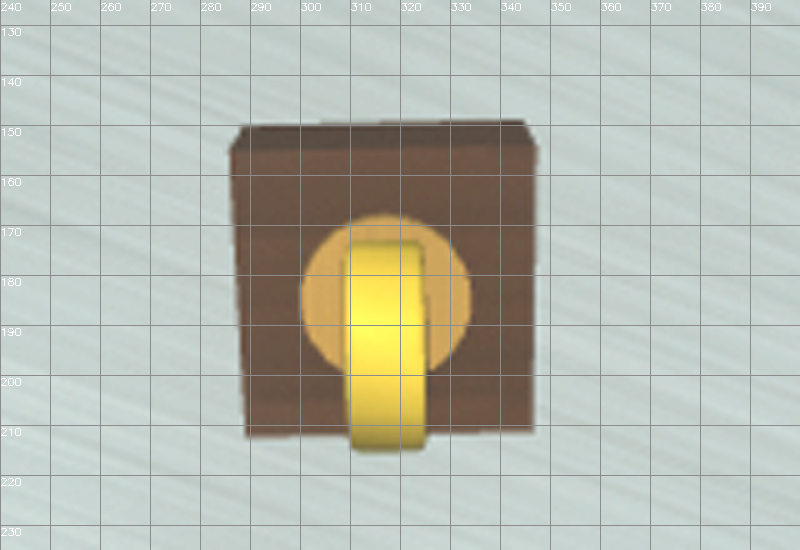

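Wrist view: bow is at column ~317, rows 173–215. The collar disc spans cols 300–334 and the holder top's corners are (286.5,155), (347,154), (347,211.5), (289,212.5).

```bash
python3 -c "
from h import *
o=ld('w1')
C=np.array([wplane(p,.03,o) for p in [(286.5,155),(347,154),(347,211.3),(289,212.5)]]);print(C,C.mean(0))
for i in range(4):
  d=C[(i+1)%4]-C[i];print(np.degrees(np.arctan2(d[1],d[0])),np.linalg.norm(d))
print('collar',wplane((317.2,184.3),.034,o))
print('bow top side',[wplane(p,z,o) for p,z in [((316.5,173),.062),((317.5,215),.062)]])
for X in ([.5433,-.239,.081],): print(wproj(X,o))
"
```

```text
[[ 0.5265 -0.2783]
 [ 0.5039 -0.2239]
 [ 0.5589 -0.1999]
 [ 0.5824 -0.2556]] [ 0.5429 -0.2395]
112.56399011507172 0.05891010359313653
23.57026285881942 0.06002214043661669
-67.13797202722044 0.060465361013890224
-157.91119390299875 0.06032948231125183
collar [ 0.542 -0.24 ]
bow top side [array([ 0.525 , -0.2475]), array([ 0.5618, -0.2319])]
[317.8469 201.8874]
```

```bash
python3 -c "
from h import *
go([.5430,-.2397,.044],22.8-180)"
```

```text
turn [-1.1992  0.0704 -0.0772] shift now-axes [120.0664   1.5468   0.8622] shift target-axes [120.0631   1.6887   1.0436]
```

Call:
carry_out(increments=[[-1.2,0,0,0,1.7,1,100],[0,0,0,24,0,0,100],[0,0,0,24,0,0,100],[0,0,0,24,0,0,100],[0,0,0,24,0,0,100],[0,0,0,12,0,0,100],[0,0,0,0,0,0,100],[0,0,0,0,0,0,100]])

```text
time: 4.82
ee_pos: [0.543, -0.2412, 0.0585]
tcp_rot: [-137.5, 89.9, -24.7]
wrist_force: [-0.1, 0.2, 0.5]
opening: 0.0853
```

```bash
python3 -c "
from h import *
go([.5430,-.2397,.044],22.8-180)
o,_=snap('w2')"
```

```text
turn [ 0.0171 -0.0646  0.0592] shift now-axes [14.4795 -0.5889  1.4174] shift target-axes [14.4805 -0.6034  1.4013]
```

View pics/w2.png

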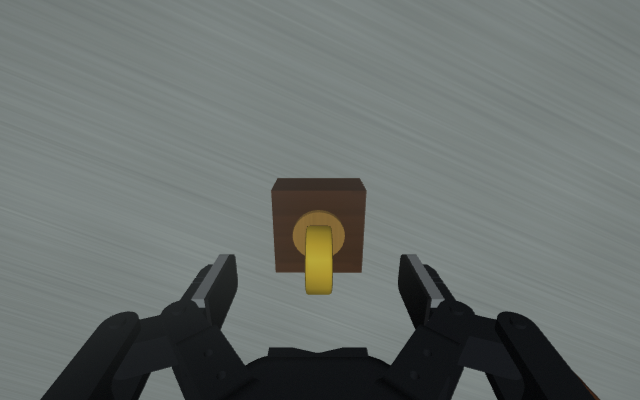

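Call:
carry_out(increments=[[0,0,0,7,-0.6,0.8,100],[0,0,0,7,0,0,100],[0,0,0,0,0,0,100],[0,0,0,0,0,0,60],[0,0,0,0,0,0,40]], squeeze=60)

```text
time: 5.5
ee_pos: [0.5431, -0.2398, 0.0435]
tcp_rot: [-133.2, 90.0, -20.4]
wrist_force: [-0.2, -0.3, -0.3]
opening: 0.0514
```

```bash
python3 -c "
from h import *
go([.5430,-.2397,.044],22.8-180)
o,_=snap('w3');print(o['wrist_force'],o['opening'])"
```

```text
turn [ 0.0476 -0.0127  0.0136] shift now-axes [-0.4908  0.0167  0.1294] shift target-axes [-0.4908  0.017   0.1295]
[-0.2351 -0.2507 -0.2762] 0.05142019944990319
```

View pics/w3.png

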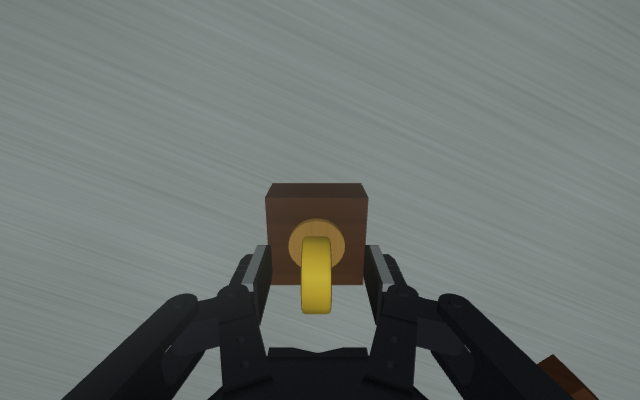

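The bow sits at column 316.3 and the pad midpoint at 317.5, so it is centred. I'll close on it.

Call:
carry_out(increments=[[0,0,0,0,0,-0.5,30],[0,0,0,0,0,0,20],[0,0,0,0,0,0,10],[0,0,0,0,0,0,0],[0,0,0,0,0,0,0],[0,0,0,0,0,0,0],[0,0,0,0,0,0,0]], squeeze=60)

```text
time: 6.42
ee_pos: [0.5432, -0.2403, 0.0435]
tcp_rot: [-136.9, 90.0, -24.1]
wrist_force: [-0.1, -0.0, 2.3]
opening: 0.0131
```

```bash
python3 -c "
from h import *
o,_=snap('w4');print(o['ee_pos'],o['tcp_rot'],o['q'],o['wrist_force'],o['torque'],o['opening'])"
```

```text
[ 0.5432 -0.2403  0.0435] [-136.9421   89.9821  -24.0999] [-23.862   11.4386  -3.5153  75.0282  -0.0001 -46.7042] [-0.0666 -0.0405  2.3175] [ 0.0042  0.0047 -0.042 ] 0.013132425066012816
```

View pics/w4.png

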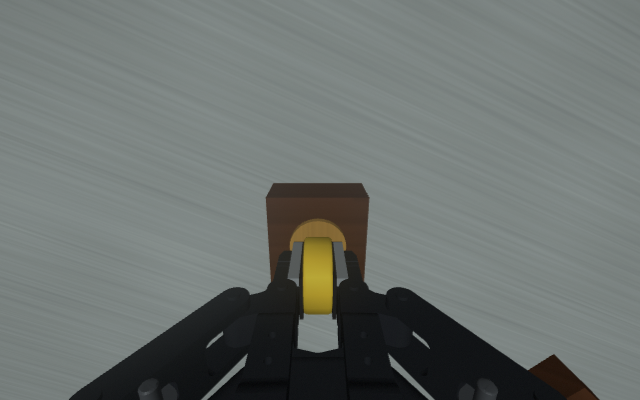

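Grasped: the opening is 13 mm and the bow is between the pads. I'll lift and carry the key to a viewing pose near the lock.

Call:
carry_out(increments=[[0,0,0,-15,0,0,0],[0,0,0,-30,0,0,0],[0,0,0,-40,0,0,0],[0,0,0,-40,0,0,0],[0,0,0,-31,0,0,0],[0,0,0,0,0,0,0]])

```text
time: 7.22
ee_pos: [0.544, -0.2406, 0.2027]
tcp_rot: [-136.2, 89.7, -23.4]
wrist_force: [0.5, 1.1, -0.5]
opening: 0.0134
```

```bash
python3 -c "
from h import *
go([.474,.22,.2],22.8-180)
o,_=snap('w5');print(o['wrist_force'],o['opening'])"
```

```text
turn [ 0.045  -0.1934  0.1856] shift now-axes [   1.5327 -114.3326  451.6511] shift target-axes [   2.6873 -113.9844  451.7337]
[ 0.4979  1.1427 -0.4572] 0.013417850984085763
```

View pics/w5.png

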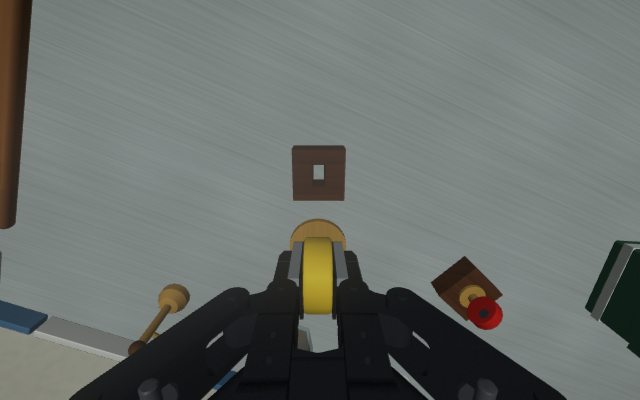

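The key is firmly held, and the empty holder slot is at (318,172). Moving over to the caddy.

Call:
carry_out(increments=[[0,0,0,0,-5,22,0],[0,0,0,0,-10.4,41,0],[0,0,0,0,-10.4,41,0],[0,0,0,0,-10.4,41,0],[0,0,0,0,-10.4,41,0],[0,0,0,0,-10.4,41,0],[0,0,0,0,-10.4,41,0],[0,0,0,0,-10.4,41,0],[0,0,0,0,-10.4,41,0],[0,0,0,0,-10.4,41,0],[0,0,0,0,-10.4,41,0],[0,0,0,0,-5,20,0]])

```text
time: 8.78
ee_pos: [0.4708, 0.2227, 0.1979]
tcp_rot: [81.9, 89.9, -165.1]
wrist_force: [-0.4, -0.7, -0.8]
opening: 0.013
```

Call:
carry_out(increments=[[0,0,0,0,0,0,0],[0,0,0,0,0,0,0]])

```text
time: 9.02
ee_pos: [0.472, 0.2202, 0.1987]
tcp_rot: [98.7, 89.9, -148.5]
wrist_force: [0.5, -1.0, -0.7]
opening: 0.0133
```

```bash
python3 -c "
from h import *
o,_=snap('w6');print(o['ee_pos'],o['q'],o['wrist_force'],o['opening'])
print(wproj([.511,.236,.098],o))
zoom('w6',320,160,160,120,5)
o=ld('w5');C=np.array([wplane(p,.03,o) for p in [(293,151.5),(345,151.5),(345,200),(293,200.5)]]);print(C.mean(0),o['ee_pos'])
"
```

```text
[0.472  0.2202 0.1987] [25.0172  0.4869  1.7897 91.3722 -0.0079  2.1527] [ 0.527  -1.0268 -0.6873] 0.013298136295060381
[316.314  239.3664]
[ 0.5436 -0.2389] [ 0.544  -0.2406  0.2027]
```

View pics/w6.png

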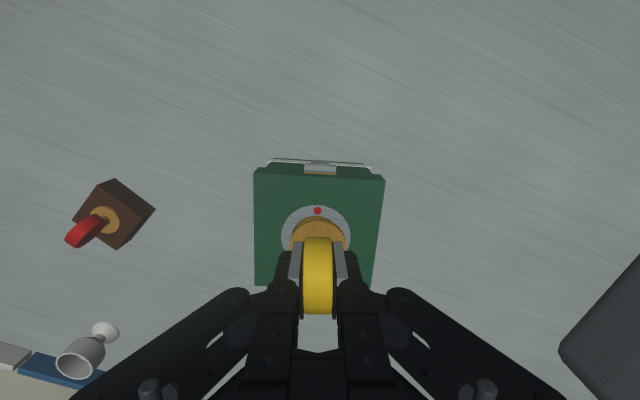

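View pics/w6z.png

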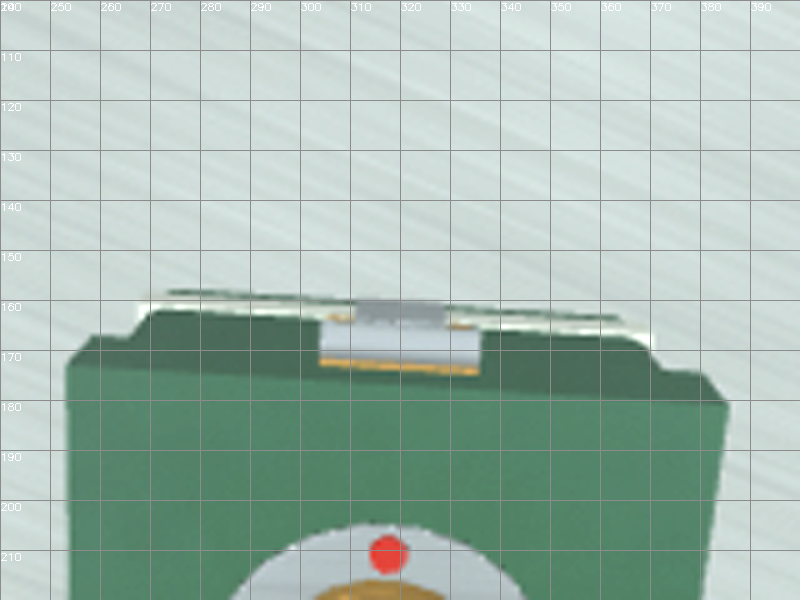

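The collar hides the lock at about (316,239). I'll back off 65 mm for a clear look.

Call:
carry_out(increments=[[0,0,0,0,25,0,0],[0,0,0,0,40,0,0],[0,0,0,0,0,0,0],[0,0,0,0,0,0,0]])

```text
time: 9.57
ee_pos: [0.4132, 0.1949, 0.1995]
tcp_rot: [-91.5, 89.9, 21.3]
wrist_force: [0.1, -0.9, -0.2]
opening: 0.0131
```

```bash
python3 -c "
from h import *
o,_=snap('w7');print(o['ee_pos'],o['q'],o['qd'],o['wrist_force'],o['opening'])
print(wproj([.511,.236,.098],o))
zoom('w7',320,160,160,120,5)
"
```

```text
[0.4132 0.1949 0.1995] [25.2524 -8.3413 -6.4535 91.8297 -0.004   2.4688] [0.0978 1.2729 0.7977 0.0105 0.0806 0.0486] [ 0.1114 -0.927  -0.1576] 0.013134598384323147
[317.0172 294.7016]
```

View pics/w7z.png

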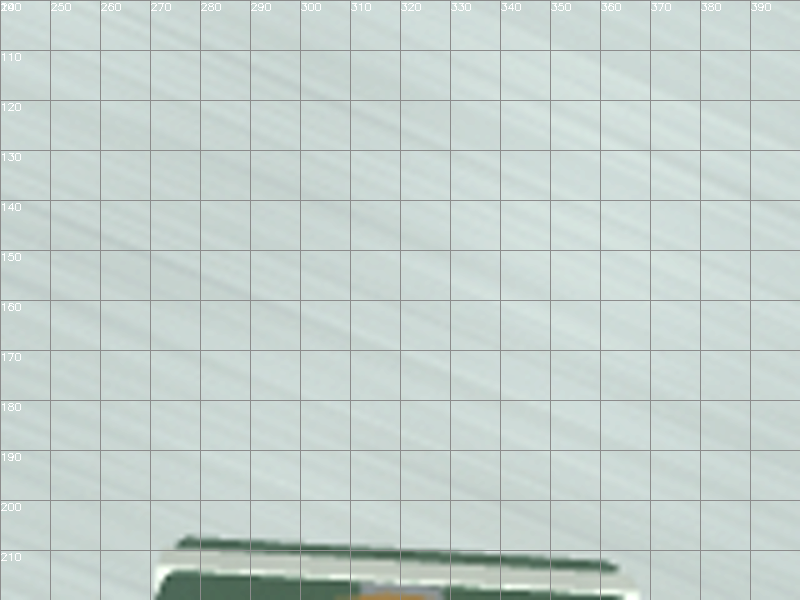

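Objects moved down the image, so I need to shift along tool −y instead.

Call:
carry_out(increments=[[0,0,0,0,-25,0,0],[0,0,0,0,-40,0,0],[0,0,0,0,-40,0,0],[0,0,0,0,-35,0,0],[0,0,0,0,-15,0,0],[0,0,0,0,0,0,0],[0,0,0,0,0,0,0]])

```text
time: 10.5
ee_pos: [0.5554, 0.2552, 0.199]
tcp_rot: [90.8, 90.0, -156.4]
wrist_force: [-0.8, -0.2, -1.6]
opening: 0.0133
```

```bash
python3 -c "
from h import *
o,_=snap('w8');print(o['ee_pos'],o['tcp_rot'],o['q'],o['qd'],o['wrist_force'],o['opening'])
print(wproj([.511,.236,.098],o))
zoom('w8',320,160,160,120,5)
"
```

```text
[0.5554 0.2552 0.199 ] [  90.8026   89.9548 -156.3661] [24.6791 13.0568 15.5931 92.5816  0.0008  1.8478] [-0.0308 -1.0212 -0.4223  0.1051 -0.0622 -0.1128] [-0.7726 -0.1589 -1.5652] 0.013285982707550853
[316.3383 143.4622]
```

View pics/w8z.png

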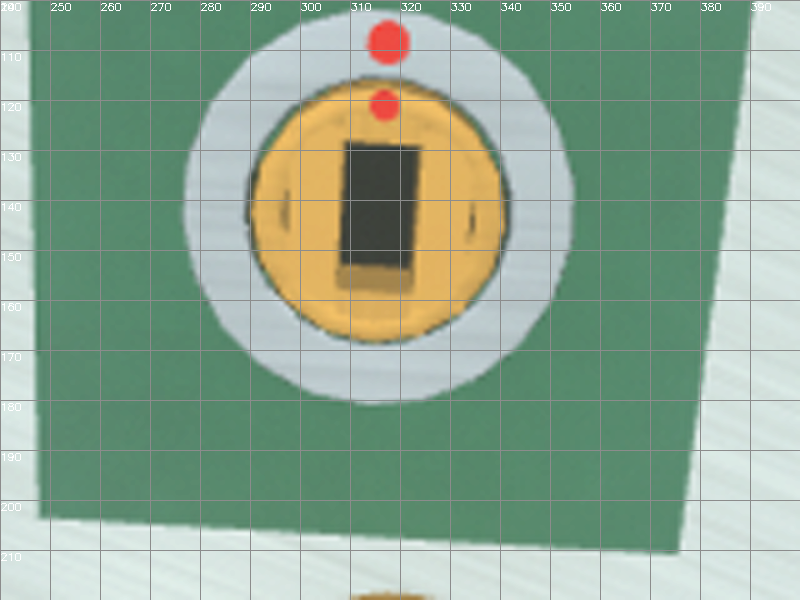

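The slot mouth corners are (309,128.5), (324,129.5), (322.5,158.5) and (307,157.5), and the red dots line up.

```bash
python3 -c "
from h import *
o=ld('w8')
C=np.array([wplane(p,.098,o) for p in [(309,128.5),(324,129.5),(322.5,158.5),(307,157.5)]]);print(C.mean(0))
for i in range(4):
  d=C[(i+1)%4]-C[i];print(np.degrees(np.arctan2(d[1],d[0])),np.linalg.norm(d))
B=np.array([wplane(p,.098,o) for p in [(290,142.5),(341.5,142.5),(315.5,116),(315.5,168.5)]]);print('barrel',B.mean(0))
D=[wplane((317,121),.098,o),wplane((317.6,108.2),.093,o)]
for d in (D[0]-C.mean(0),D[1]-D[0],D[1]-C.mean(0)): print(np.degrees(np.arctan2(d[1],d[0])))
E=[wplane(p,.092,o) for p in [(247.5,203.5),(375.5,210.5)]];d=E[1]-E[0];print(np.degrees(np.arctan2(d[1],d[0]))-90,np.linalg.norm(d))
go([.5108,.236,.165],20-180,o)
"
```

```text
[0.5115 0.2355]
109.1085409211649 0.012540739617611582
20.240481031772283 0.02448285903134191
-70.89466188500062 0.013390813880057573
-161.74910035160806 0.024480075245577756
barrel [0.5107 0.2352]
-160.7872064934707
-160.03134857382622
-160.52443292212433
19.47813158124336 0.12002843020593514
turn [ 2.8313 -0.0018 -0.0452] shift now-axes [34.0007 48.5661 -0.4041] shift target-axes [33.9623 48.5137 -2.8043]
```

Call:
carry_out(increments=[[3.4,0,0,0,0,0,0],[0,0,0,0,16,0,0],[0,0,0,0,25,0,0],[0,0,0,20,8,-3,0],[0,0,0,20,0,0,0],[0,0,0,12,0,0,0],[0,0,0,0,0,0,0],[0,0,0,0,0,0,0]])

```text
time: 11.55
ee_pos: [0.5107, 0.2365, 0.1481]
tcp_rot: [-82.7, 89.9, 26.7]
wrist_force: [-0.1, -0.2, -0.7]
opening: 0.0127
```

```bash
python3 -c "
from h import *
go([.511,.235,.1115],19.4-180)
o,_=snap('s1','side');zoom('s1',302,290,80,80,7);print(o['wrist_force'])
o,_=snap('c1','scene');zoom('c1',370,150,80,80,7)
cv2.imwrite('pics/sc1.png',cv2.resize(np.hstack([cv2.imread('pics/s1z.png'),cv2.imread('pics/c1z.png')]),(800,400)))
"
```

```text
turn [0.0438 0.0072 0.0562] shift now-axes [36.6287  0.2141 -1.5061] shift target-axes [36.629   0.177  -1.5017]
[-0.0991 -0.2225 -0.7364]
```

View pics/sc1.png

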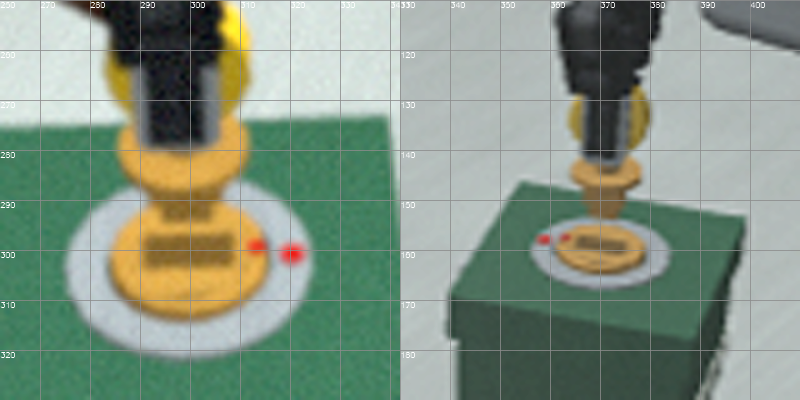

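Both views show the blade above the slot and lined up with it. Now down slowly.

Call:
carry_out(increments=[[0,0,0,0,0,-1.3,0],[0,0,0,8,0,0,0],[0,0,0,8,0,0,0],[0,0,0,6,0,0,0],[0,0,0,0,0,0,0]])

```text
time: 12.28
ee_pos: [0.5105, 0.235, 0.1245]
tcp_rot: [94.5, 89.9, -156.1]
wrist_force: [-0.1, 0.1, -0.6]
opening: 0.0132
```

```bash
python3 -c "
from h import *
go([.511,.235,.1115],19.4-180)
o,_=snap('s2','side');zoom('s2',302,290,80,80,7);print(o['wrist_force'])
o,_=snap('c2','scene');zoom('c2',370,150,80,80,7)
cv2.imwrite('pics/sc2.png',cv2.resize(np.hstack([cv2.imread('pics/s2z.png'),cv2.imread('pics/c2z.png')]),(800,400)))
"
```

```text
turn [ 0.0465 -0.0059 -0.0743] shift now-axes [12.95   -0.5053 -0.1551] shift target-axes [12.9507 -0.4886 -0.156 ]
[-0.1499  0.0536 -0.5783]
```

View pics/sc2.png

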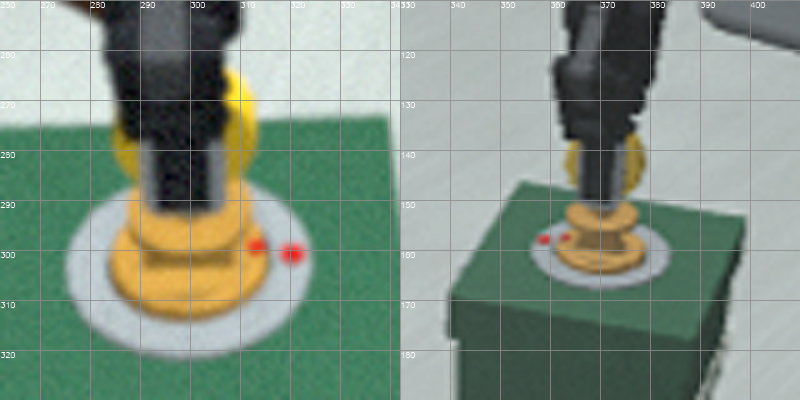

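The tip is in the slot with no contact force. Continuing to seat it.

Call:
carry_out(increments=[[0,0,0,5,-0.3,0,0],[0,0,0,4,0,0,0],[0,0,0,2,0,0,0],[0,0,0,1,0,0,0],[0,0,0,0,0,0,0]])

```text
time: 13.0
ee_pos: [0.5111, 0.2353, 0.1133]
tcp_rot: [-62.3, 90.0, 47.1]
wrist_force: [0.9, 0.4, -0.7]
opening: 0.0133
```

```bash
python3 -c "
from h import *
go([.511,.235,.1115],19.4-180)
o=sensors.get_obs();print(o['wrist_force'],o['torque'],o['q'])
"
```

```text
turn [0.0474 0.0007 0.0013] shift now-axes [ 1.7941  0.2239 -0.2009] shift target-axes [ 1.7941  0.2237 -0.2011]
[ 0.8545  0.435  -0.6818] [-0.0031  0.0291  0.0117] [24.7149  5.9869 -1.8762 82.1355  0.0006  5.2675]
```

Call:
carry_out(increments=[[0,0,0,0.8,0,0,0],[0,0,0,0.8,0,0,0],[0,0,0,0,0,0,0],[0,0,0,0,0,0,0]])

```text
time: 13.5
ee_pos: [0.5111, 0.2352, 0.1117]
tcp_rot: [28.5, 90.0, 137.9]
wrist_force: [0.3, -0.3, -0.6]
opening: 0.0135
```

Call:
carry_out(increments=[[0,0,0,0.8,0,0,0],[0,0,0,0,0,0,0]])

```text
time: 13.75
ee_pos: [0.5113, 0.2353, 0.1114]
tcp_rot: [-85.7, 90.0, 23.7]
wrist_force: [-0.7, -0.2, 4.2]
opening: 0.0133
```

Call:
carry_out(increments=[[0,0,0,0.6,0,0,0],[0,0,0,0,0,0,0]])

```text
time: 14.0
ee_pos: [0.5113, 0.2353, 0.1114]
tcp_rot: [-85.5, 89.9, 23.9]
wrist_force: [-2.9, -1.6, 8.4]
opening: 0.0135
```

```bash
python3 -c "
from h import *
go([.511,.235,.1115],19.4-180)
o,_=snap('s3','side');zoom('s3',302,290,80,80,7);print(o['wrist_force'])
o,_=snap('c3','scene');zoom('c3',370,150,80,80,7)
cv2.imwrite('pics/sc3.png',cv2.resize(np.hstack([cv2.imread('pics/s3z.png'),cv2.imread('pics/c3z.png')]),(800,400)))
"
```

```text
turn [0.0425 0.0051 0.0642] shift now-axes [-0.1283  0.3568 -0.1661] shift target-axes [-0.1279  0.3569 -0.1664]
[-2.9454 -1.6396  8.4371]
```

View pics/sc3.png

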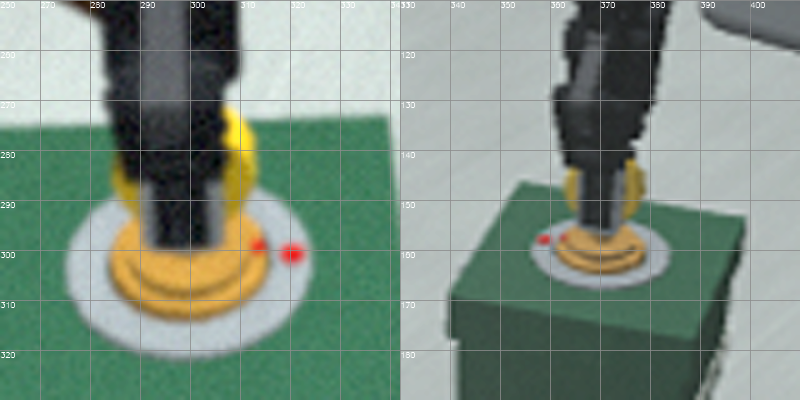

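Seated: the collar is flush on the barrel with 8 N contact. Turning clockwise is +x about the downward tool.

Call:
carry_out(increments=[[4,0,0,-0.5,0,0,0],[6,0,0,0,0,0,0],[6,0,0,0,0,0,0],[6,0,0,0,0,0,0],[6,0,0,0,0,0,0],[6,0,0,0,0,0,0],[6,0,0,0,0,0,0],[0,0,0,0,0,0,0]])

```text
time: 15.1
ee_pos: [0.5116, 0.2353, 0.1114]
tcp_rot: [-58.1, 89.9, 11.4]
wrist_force: [0.4, -0.6, 5.3]
opening: 0.0136
```

```bash
python3 -c "
from h import *
o=sensors.get_obs();print(o['ee_pos'],o['wrist_force'],o['torque'],o['q'])
"
```

```text
[0.5116 0.2353 0.1114] [ 0.4394 -0.6438  5.3329] [-0.2007  0.0618  0.0197] [24.7066  5.9878 -2.0878 81.8553 -0.0164 45.2347]
```

Call:
carry_out(increments=[[6,0,0,0,0,0,0],[6,0,0,0,0,0,0],[6,0,0,0,0,0,0],[6,0,0,0,0,0,0],[6,0,0,0,0,0,0],[0,0,0,0,0,0,0]])

```text
time: 15.85
ee_pos: [0.5114, 0.235, 0.1114]
tcp_rot: [-60.3, 89.9, -20.8]
wrist_force: [-0.7, -2.8, 7.5]
opening: 0.0135
```

```bash
python3 -c "
from h import *
o=sensors.get_obs();print(o['ee_pos'],o['wrist_force'],o['torque'],o['q'],o['joint_efforts'])
"
```

```text
[0.5114 0.235  0.1114] [-0.6867 -2.7811  7.4606] [-0.5487  0.1869  0.0428] [24.6978  5.98   -2.0957 81.889  -0.0359 75.2067] [  1.0392 -50.2     44.6535  -0.8614   0.5439   0.736 ]
```

Call:
carry_out(increments=[[3,0,0,0,0,0,0],[3,0,0,0,0,0,0],[0,0,0,0,0,0,0],[0,0,0,0,0,0,0]])

```text
time: 16.35
ee_pos: [0.5112, 0.2349, 0.1114]
tcp_rot: [-73.8, 90.0, -40.2]
wrist_force: [-2.6, -2.7, 7.1]
opening: 0.0132
```

```bash
python3 -c "
from h import *
o=sensors.get_obs();print(o['ee_pos'],o['wrist_force'],o['torque'],o['q'],o['joint_efforts'])
o,_=snap('w10');zoom('w10',320,240,160,120,5)
o,_=snap('s4','side');zoom('s4',302,290,80,80,7)
"
```

```text
[0.5112 0.2349 0.1114] [-2.5897 -2.737   7.147 ] [-0.5932  0.4911  0.0184] [24.6981  5.9725 -2.0995 81.9132 -0.0317 81.1204] [  0.9446 -49.9078  44.8679  -1.3453   0.4965   0.0627]
```

View pics/s4z.png

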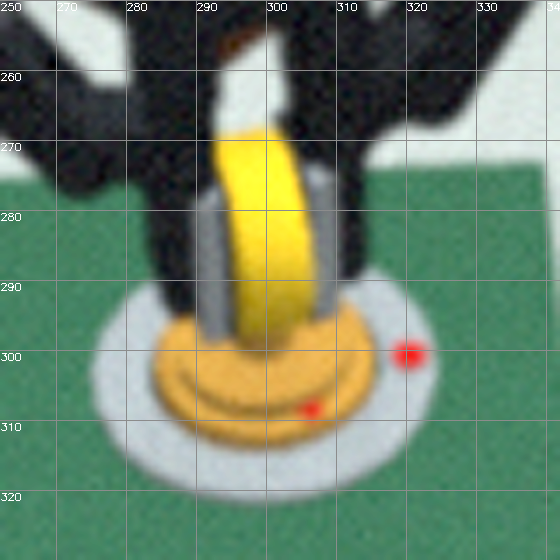

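View pics/w10.png

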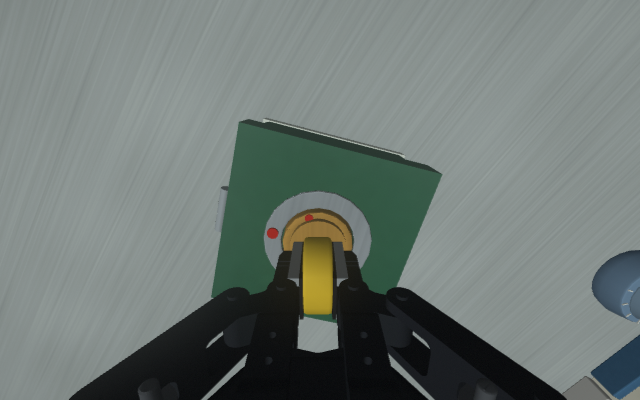

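The barrel has followed: its dot is at (309,218) in the wrist view and the fixed dot is at (272,233). I'll measure the angle.

```bash
cat > ang.py <<'E'
from h import *
import sys
def ang(name):
    o=ld(name);im=cv2.imread(f'pics/{name}.png').astype(int)
    m=((im[:,:,2]>120)&(im[:,:,1]<90)&(im[:,:,0]<90)).astype(np.uint8)
    n,_,st,ce=cv2.connectedComponentsWithStats(m)
    for i in range(1,n):
        if st[i,4]>8:
            for z in(.098,.093):
                d=wplane(ce[i],z,o)-np.array([.5113,.2354]);print(ce[i],st[i,4],z,np.hypot(*d),np.degrees(np.arctan2(d[1],d[0])))
ang(sys.argv[1])
E
python3 ang.py w10
```

```text
[308.2439 217.439 ] 41 0.098 0.018713291235514254 140.52378018230883
[308.2439 217.439 ] 41 0.093 0.01674016641684918 143.2290135914975
[271.9231 233.1978] 91 0.098 0.02854887792901429 -161.7699100605194
[271.9231 233.1978] 91 0.093 0.02886610974638198 -156.57604542431636
```

Barrel is at about 59° and the stop is at 60.2°. I'll press gently onto the stop.

Call:
carry_out(increments=[[2,0,0,0,0,0,0],[2,0,0,0,0,0,0],[0,0,0,0,0,0,0],[0,0,0,0,0,0,0]])

```text
time: 16.95
ee_pos: [0.5109, 0.2349, 0.1114]
tcp_rot: [-130.3, 90.0, -100.7]
wrist_force: [-2.9, -3.2, 7.1]
opening: 0.0131
```

```bash
python3 -c "
from h import *
o=sensors.get_obs();print(o['ee_pos'],o['wrist_force'],o['torque'],o['q'],o['joint_efforts'])
o,_=snap('w11')
"; python3 ang.py w11
```

```text
[0.5109 0.2349 0.1114] [-2.9296 -3.1581  7.1261] [-0.682   0.8331  0.1744] [24.7044  5.9689 -2.1063 81.9422 -0.0244 85.1099] [  0.557  -49.5095  45.1582  -2.0015   0.3778   0.207 ]
[306.8611 218.1389] 36 0.098 0.01875643234752292 140.01622080559844
[306.8611 218.1389] 36 0.093 0.01683999075697536 143.2211102819166
[271.9326 236.2921] 89 0.098 0.028454329847258753 -161.75799633560453
[271.9326 236.2921] 89 0.093 0.028949877629788377 -156.488473809295
```

Four more degrees of turn left the barrel where it was and the torque rose to 0.17 N·m, so it is on the stop. Turning back home (−81° in all).

Call:
carry_out(increments=[[1.5,0,0,0,0,0,0],[0,0,0,0,0,0,0],[-6,0,0,0,0,0,0],[-6,0,0,0,0,0,0],[-6,0,0,0,0,0,0],[-6,0,0,0,0,0,0],[-6,0,0,0,0,0,0],[-6,0,0,0,0,0,0],[-6,0,0,0,0,0,0],[-6,0,0,0,0,0,0]])

```text
time: 18.25
ee_pos: [0.511, 0.2347, 0.1114]
tcp_rot: [-156.8, 89.9, -80.6]
wrist_force: [-3.7, -5.4, 7.7]
opening: 0.0134
```

Call:
carry_out(increments=[[-6,0,0,0,0,0,0],[-6,0,0,0,0,0,0],[-6,0,0,0,0,0,0],[-6,0,0,0,0,0,0],[-6,0,0,0,0,0,0],[-3,0,0,0,0,0,0],[0,0,0,0,0,0,0]])

```text
time: 19.12
ee_pos: [0.5115, 0.2354, 0.1114]
tcp_rot: [-83.3, 89.9, 25.8]
wrist_force: [0.8, 0.1, 5.9]
opening: 0.0135
```

```bash
python3 -c "
from h import *
o=sensors.get_obs();print(o['ee_pos'],o['wrist_force'],o['torque'],o['q'])
go([.511,.235,.1115],19.4-180)
o,_=snap('w12')
o,_=snap('s5','side');zoom('s5',302,290,80,80,7)
"; python3 ang.py w12
```

```text
[0.5115 0.2354 0.1114] [0.7641 0.1314 5.8526] [-0.0284  0.0076  0.0025] [24.7132  5.9863 -2.0878 81.8513  0.0014  5.5814]
turn [-0.2683  0.0085  0.0741] shift now-axes [-0.1168  0.6329 -0.2298] shift target-axes [-0.1159  0.6341 -0.2268]
[316.1852 198.4352] 108 0.098 0.02939248338081016 -160.18657040454855
[316.1852 198.4352] 108 0.093 0.027636852479455 -160.10254912326724
[316.0169 215.4237] 59 0.098 0.01874984245624166 -159.45396210020087
[316.0169 215.4237] 59 0.093 0.016653574366292875 -159.1958162716424
```

View pics/s5z.png

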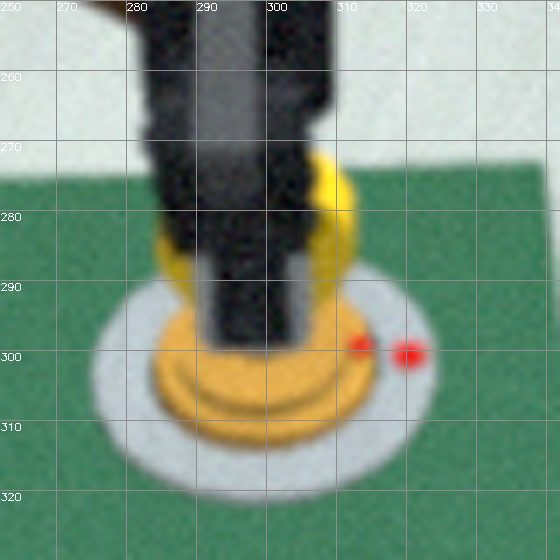

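Home again: the two dots agree to within 1°. Drawing it straight out.

Call:
carry_out(increments=[[0,0,0,-8,0,0,0],[0,0,0,-12,0,0,0],[0,0,0,-20,0,0,0],[0,0,0,-25,0,0,0],[0,0,0,-25,0,0,0],[0,0,0,0,0,0,0]])

```text
time: 19.98
ee_pos: [0.512, 0.2356, 0.2032]
tcp_rot: [-84.0, 89.8, 25.0]
wrist_force: [0.9, 0.6, -1.5]
opening: 0.0129
```

```bash
python3 -c "
from h import *
o=sensors.get_obs();print(o['wrist_force'],o['q'])
go([.5432+.046,-.2403+.0195,.2],22.8-180)
o,_=snap('w13')
"; python3 ang.py w13
```

```text
[ 0.908   0.5836 -1.5396] [24.7105  6.1264  8.1895 91.8504  0.001   5.7372]
turn [-3.8268  0.0152  0.2123] shift now-axes [   2.7018   75.3781 -456.7147] shift target-axes [   3.1576  105.6805 -450.6653]
[316.4706 163.5686] 51 0.098 0.02904622449495935 -160.2971840210975
[316.4706 163.5686] 51 0.093 0.027936524674128185 -160.24248910474574
[316.4138 174.7241] 29 0.098 0.018903581330135134 -159.72234134741524
[316.4138 174.7241] 29 0.093 0.017589279408536985 -159.58002316293843
[ 75.6026 206.1263] 380 0.098 0.22426894978700573 -68.18295683357145
[ 75.6026 206.1263] 380 0.093 0.22889725035470282 -67.75876453525994
```

View pics/w13.png

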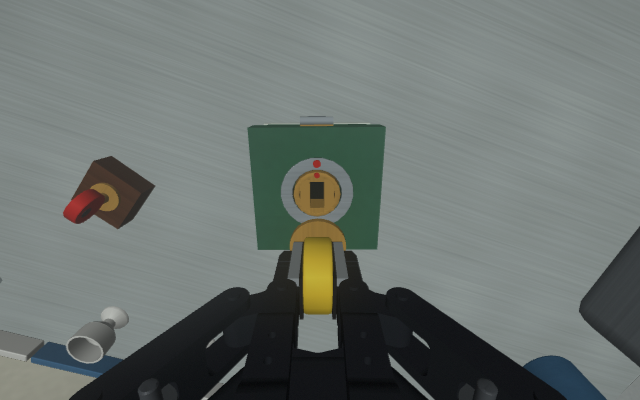

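The key is out, the slot is home and the dots are aligned. Returning above the holder.

Call:
carry_out(increments=[[-3.8,0,0,0,0,0,0],[0,0,0,0,7,-21,0],[0,0,0,0,15,-43,0],[0,0,0,0,15,-43,0],[0,0,0,0,15,-43,0],[0,0,0,0,15,-43,0],[0,0,0,0,15,-43,0],[0,0,0,0,15,-43,0],[0,0,0,0,15,-43,0],[0,0,0,0,15,-43,0],[0,0,0,0,15,-43,0],[0,0,0,0,13.7,-43,0]])

```text
time: 21.52
ee_pos: [0.5408, -0.2432, 0.2]
tcp_rot: [52.8, 89.9, 165.4]
wrist_force: [0.6, 0.8, -1.1]
opening: 0.0132
```

Call:
carry_out(increments=[[0,0,0,10,0,0,0],[0,0,0,0,0,0,0],[0,0,0,0,0,0,0]])

```text
time: 21.9
ee_pos: [0.5416, -0.2402, 0.1908]
tcp_rot: [33.4, 90.0, 146.1]
wrist_force: [-0.6, 0.5, -0.9]
opening: 0.0133
```

```bash
python3 -c "
from h import *
o=sensors.get_obs();print(o['ee_pos'],o['q'],o['wrist_force'])
go([.5432,-.2403,.0435],22.8-180)
o,_=snap('w14');zoom('w14',320,190,160,120,5)
"
```

```text
[ 0.5416 -0.2402  0.1908] [-23.9208  10.2457  11.4137  91.193    0.0044 -46.6945] [-0.6332  0.5046 -0.9298]
turn [-0.0264  0.0212 -0.014 ] shift now-axes [147.2685  -1.4715  -0.7441] shift target-axes [147.2691  -1.4353  -0.6902]
```

View pics/w14z.png

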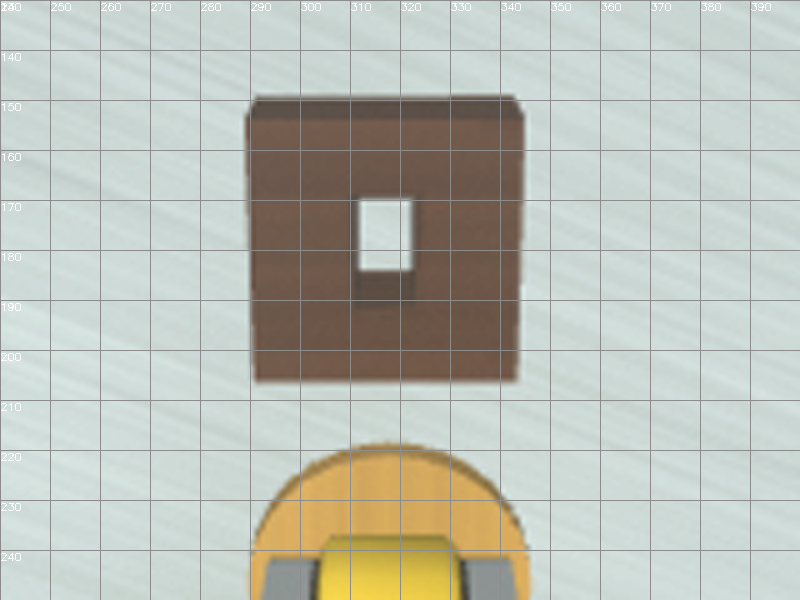

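Call:
carry_out(increments=[[0,0,0,20,-1.4,-0.8,0],[0,0,0,35,0,0,0],[0,0,0,35,0,0,0],[0,0,0,20,0,0,0],[0,0,0,6,0,0,0],[0,0,0,0,0,0,0],[0,0,0,0,0,0,0]])

```text
time: 22.82
ee_pos: [0.5442, -0.2412, 0.0762]
tcp_rot: [-135.7, 89.9, -22.9]
wrist_force: [0.2, -0.3, -0.5]
opening: 0.0137
```

```bash
python3 -c "
from h import *
go([.5432,-.2403,.0435],22.8-180)
o,_=snap('s6','side');zoom('s6',355,170,60,60,8)
o,_=snap('c6','scene');zoom('c6',234,295,60,60,8)
cv2.imwrite('pics/sc6.png',cv2.resize(np.hstack([cv2.imread('pics/s6z.png'),cv2.imread('pics/c6z.png')]),(800,400)))
"
```

```text
turn [-0.0371 -0.0803  0.0784] shift now-axes [32.6818  0.6099  1.2204] shift target-axes [32.6843  0.5644  1.175 ]
```

View pics/sc6.png

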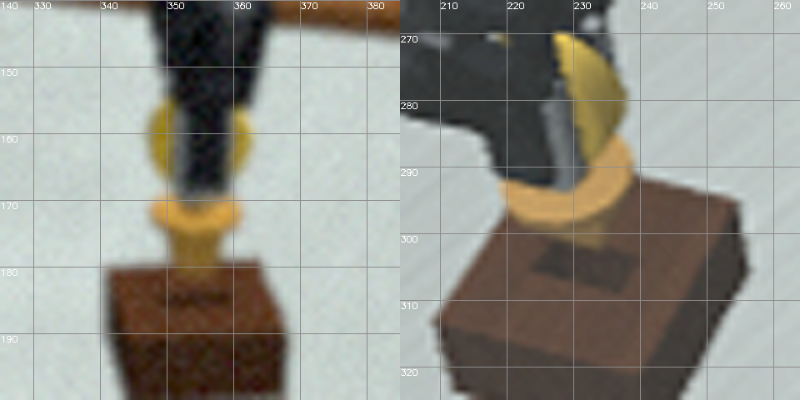

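Both views show the blade directly above the holder slot and in line with it. I'll correct the remaining millimetre and lower.

Call:
carry_out(increments=[[0,0,0,0,0.5,1,0],[0,0,0,7,0,0,0],[0,0,0,7,0,0,0],[0,0,0,5,0,0,0],[0,0,0,0,0,0,0]])

```text
time: 23.55
ee_pos: [0.5423, -0.2402, 0.0551]
tcp_rot: [41.4, 89.9, 154.2]
wrist_force: [-0.0, 0.4, -0.1]
opening: 0.0132
```

```bash
python3 -c "
from h import *
go([.5432,-.2403,.0435],22.8-180)
print(sensors.get_obs()['wrist_force'])"
```

```text
turn [-0.0567  0.0471 -0.0415] shift now-axes [11.5756 -0.7728 -0.436 ] shift target-axes [11.5766 -0.764  -0.4272]
[-0.0311  0.4171 -0.1327]
```

Call:
carry_out(increments=[[0,0,0,5,-0.5,0,0],[0,0,0,4,0,0,0],[0,0,0,1.5,0,0,0],[0,0,0,0,0,0,0],[0,0,0,0,0,0,0]])

```text
time: 24.18
ee_pos: [0.5432, -0.2402, 0.0454]
tcp_rot: [-131.2, 90.0, -18.4]
wrist_force: [0.2, 0.6, -1.1]
opening: 0.0136
```

Call:
carry_out(increments=[[0,0,0,0.8,0,0,0],[0,0,0,0,0,0,0]])

```text
time: 24.42
ee_pos: [0.5431, -0.2402, 0.0445]
tcp_rot: [-146.1, 90.0, -33.4]
wrist_force: [-0.2, -0.3, -0.7]
opening: 0.0132
```

Call:
carry_out(increments=[[0,0,0,0.8,0,0,0],[0,0,0,0.4,0,0,0],[0,0,0,0,0,0,0],[0,0,0,0,0,0,0]])

```text
time: 24.92
ee_pos: [0.5432, -0.2402, 0.0435]
tcp_rot: [-143.3, 90.0, -30.5]
wrist_force: [-1.3, -0.0, 1.9]
opening: 0.0133
```

```bash
python3 -c "
from h import *
go([.5432,-.2403,.0435],22.8-180)
print(sensors.get_obs()['wrist_force'])"
```

```text
turn [-0.0562 -0.0105  0.0078] shift now-axes [-0.0171  0.0171 -0.0995] shift target-axes [-0.0171  0.0172 -0.0995]
[-1.2641 -0.0442  1.935 ]
```

It is back at exactly the grasp pose, with light contact on the holder. Releasing and lifting.

Call:
carry_out(increments=[[0,0,0,0,0,0,20],[0,0,0,0,0,0,35],[0,0,0,0,0,0,60],[0,0,0,0,0,0,60],[0,0,0,0,0,0,60],[0,0,0,-10,0,0,60],[0,0,0,-30,0,0,60],[0,0,0,-40,0,0,60],[0,0,0,-40,0,0,60],[0,0,0,0,0,0,60],[0,0,0,0,0,0,60]])

```text
time: 26.3
ee_pos: [0.5431, -0.2402, 0.1632]
tcp_rot: [-30.2, 90.0, 82.6]
wrist_force: [-1.3, 0.3, -0.4]
opening: 0.0513
```

```bash
python3 -c "
from h import *
print(sensors.get_obs()['wrist_force'])
o,_=snap('w15')
o,_=snap('s7','side');zoom('s7',355,180,60,60,8)
o,_=snap('c7','scene');zoom('c7',234,300,60,60,8)
cv2.imwrite('pics/sc7.png',cv2.resize(np.hstack([cv2.imread('pics/s7z.png'),cv2.imread('pics/c7z.png')]),(800,400)))
"
```

```text
[-1.3216  0.2537 -0.428 ]
```

View pics/sc7.png

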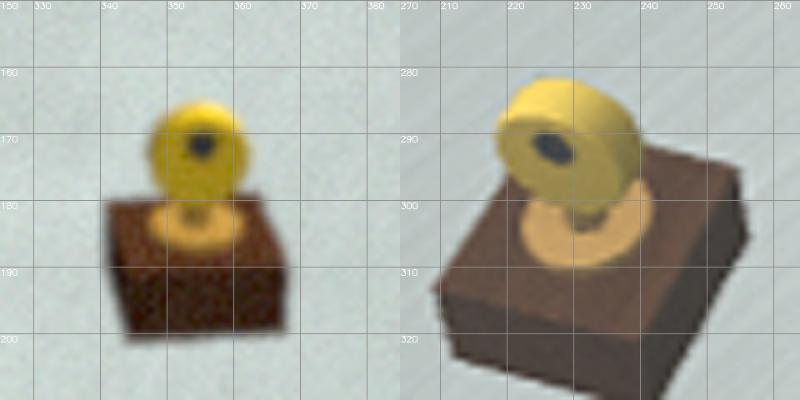

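View pics/w15.png

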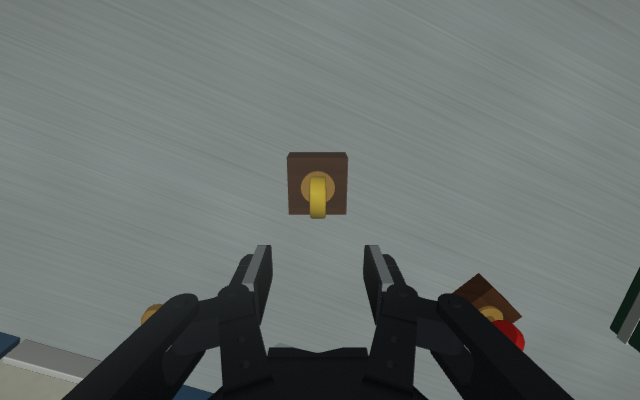

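View pics/s7.png

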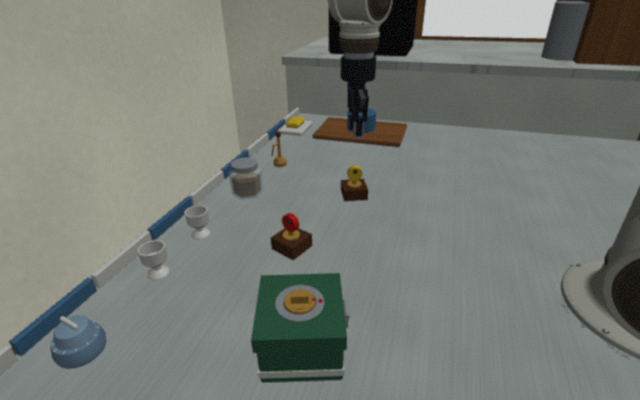

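The yellow key stands upright and fully down in its holder, with the bow at side (354.5,172.5) as it was at the start. The red key is untouched, the lock is home and the gripper is clear.

```bash
python3 -c "
from workcell import job_done
print(job_done())"
```

```text
the job is handed in; nothing more can be done
None
```

I locked the caddy with the yellow key and put the key back in its own holder. The job was handed in at about 26 s of the 64 s allowed.

- **Insertion:** I pushed the key down until the collar sat on the barrel. The final contact force was about 8 N.
- **Turn:** I turned it clockwise to the stop. The barrel read about 59.5° from its red dot, against a nominal 60.2°. A further 4° of key turn left the barrel where it was, and the torque rose to about 0.17 N·m.
- **Return and removal:** I turned it back until the red dots lined up to within 1°, then drew it straight out.
- **Last checks:** The yellow key is upright with its collar on the holder, in the same image position as at the start. The red key looks undisturbed in its holder, the lock is home, and the open gripper is about 12 cm above its release height. None of the final checks failed or disagreed.

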